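# Record a dose on the green clicker

## Task

Record a dose on the chrome clicker with the green cap: with the fingertips press its cap gently straight down until it clicks, keep it down for about a second, then let it spring back up and withdraw a hand's breadth from it. Leave the clicker standing where it is, without lifting or shoving it, and touch nothing else: not the white-capped clicker, the pill jar, the medicine cup, nor the drawer case and what hangs on it.

Things in the scene. Friction and masses are not known exactly. Their poses are not given: they have to be found in the camera images.
- case: Fixed waxed-pine case with a locked drawer, 240 (x) x 460 (y) x 160 mm high, standing on the table; origin at the centre of its underside, x away from the robot at yaw 0, z up. Its flat top, 160 mm above the origin, carries the two clickers, the jar and the cup, in any order, side by side at least 85 mm apart centre to centre. Along its far (+x) face, under the drawer, a walnut peg rail standing out up to 26 mm holds a steel key fob and a blue thermometer sleeve.
- green_clicker: Chrome dose clicker with a green cap, loose on the case top, 0.22 to 0.37 kg: round shell 52 mm in diameter, 50 mm high on a rubber foot, with the cap on top; 68 mm high in all. Origin at the centre of its underside, z up.
- green_top (a point): Centre of the top face of the green cap, a flat disc 30 mm in diameter and 8 mm thick on the clicker's axis, 68 mm above the clicker's underside at rest, 18 mm above the shell. It goes down with the cap.
- green_cap (a joint): How far the green cap is pressed down, in m: 0 at rest (up), 0.012 at its hard stop. It clicks and counts while pressed more than 0.006. A spring pushes it back up: about 1.5 N at the start, 3.3 N at 0.006, 5.1 N at the stop. Gentle means never more than 20 N on the clicker.
- white_clicker: The other chrome dose clicker, same shape and size with a white cap, loose; origin at the centre of its underside. To be left alone.
- pill_jar: Amber pill jar with white lid and plain label, 50 mm in diameter, 78 mm high, loose; origin at the centre of its underside. To be left alone.
- med_cup: White ceramic medicine cup, 52 mm across the rim, 45 mm high, loose; origin at the centre of its underside. To be left alone.
Not all that is in view belongs to the job. Leave any pink look-alike of the green_clicker alone.

How it is judged:
By the outcome, as a careful person would: the job done as asked, in the order asked, and still so for the second after the job is handed in, with the robot touching nothing.
It also fails if it takes over 32 s, if anything falls off the work surface, if the arm or the gripper's body presses on something with over 40 N, if the wrist force passes 120 N, or if a joint passes its speed limit or range.

## Robot

A 6-joint arm with a two-finger parallel gripper is mounted at the origin on the work surface. World frame = base frame: x ahead of the robot, y to its left, z up, the work surface at z = 0. Lengths are in mm, angles in rad, forces in N, time in s.
With the tool pointing down it reaches from about 350 to 975 mm from the base axis. Payload 7.1 kg.
Tool frame: the origin (TCP) lies at the very end of the fingers, on their centre line; the grasp point (between the pads) lies 19 mm behind it; z points along the fingers, y is the direction in which the jaws open and shut (so a half turn about z gives the same grasp; the last joint's range is limited). The gripper opens to 88 mm and grips with 3 to 60 N. Pads are 20 mm wide; open, the fingers measure 115 mm over their backs; the gripper's body (75 mm by 178 mm) begins 61 mm behind the grasp point.
Start: joints at [1.187, 0.423, 1.63, -0, 1.089, -0.019], TCP at [222.944, 583.867, 222.675] pointing down, gripper open.
Joint ranges: [-3, 3], [-0.9, 2.11], [0.09, 2.58], [-1.31, 4.45], [0.11, 2.69], [-2.54, 2.54]. Speed limits (rad/s): [2.39, 2.39, 3.01, 3.14, 3.14, 3.14].

## Interface

Orientations are given as a rotation vector (axis times angle).
In Python, from workcell import ctrl, imaging gives the robot as it stands. The module is installed in compiled form; this text tells all that it offers.
- The arm moves only by the shell command python3 -m pendant 'ROWS'. ROWS is JSON, a list of rows, each an object with "turn": the turn, a rotation vector about the world's x, y, z in rad, a list of three; "dp": the shift along the world's x, y, z in m, a list of three; "claw": the finger opening in m, from 0 to 0.0878. A call has 1 to 8 rows; each row is the pose to reach, as a shift and turn from the pose commanded when the call began; what a row does not reach only later rows make up. A row lasts 1/10 s, in which the tool goes at most 50 mm and 8.59 degrees, less where a joint would pass 70% of its speed; a pose out of reach is approached as far as the arm can. A call with a gripper value outside its range is refused whole. The fingers move at their own pace and stop on an object; the grip force is fixed at half the most. Time passes only in rows, so rows that repeat a pose let the fingers close. It gives the time, the measured TCP pose, the force and the opening at its end, in the units of the state.
- ctrl.get_obs(): the state, without advancing time (a new reading comes with each control period).
- imaging.get_image(name): name is "scene" or "side" or "wrist"; returns a dict with "pixels" (384x512x3 uint8, blue, green, red), "fov_y" (degrees; the focal length in pixels is half the picture's height over the tangent of half this angle, whatever the lens; pixels are square), "cx", "cy" (the principal point, pixels), "k1" (the pictures are not rectified: a ray, as slopes to the right and down, at radius r is drawn at 1 + k1 r^2 times it, then the intrinsics apply), "xyz" and "rotation" of the camera in the world. Camera axes: x right, y up, looking along -z (the intrinsics and any distortion apply to the point x, -y, -z); pixel columns grow to the right and rows downward; lengths in mm; the calibration is good to about 2 mm. A picture is of the moment at which its call begins. There is no depth.
- ctrl.close_job(): hands the job in, once; it reports no verdict.
The state is a dict: "t": time; "qpos": joint angles; "qvel": joint speeds; "joint_torque": joint torques, N m; "ee_pos": TCP position; "orientation": TCP orientation; "ft_force": force on the tool from outside, world axes, zero at the start; "moment": the same for the moment, N m; "width": finger opening in mm.
Only numpy, scipy, OpenCV 4.12 (cv2) and the standard library are available. Lean on these libraries where they do the work, as an engineer would, in place of code of your own. Each camera call takes 0.05 s, during which the arm holds its last target.

## Working session

There is one attempt and no reset: what is moved stays moved. The work goes in short steps, Python scripts to look and compute and a shell command to move; the robot and the scene stay as the last step left them, time stands still between calls to the robot, and variables do not carry over. Pictures are saved under pics/ and viewed, and the job is handed in when it is done.

```bash
mkdir -p pics; cat > h.py <<'E'
import numpy as np, cv2
from workcell import ctrl, imaging
def K(im):
    f=192/np.tan(np.radians(im['fov_y'])/2)
    return f
def ray(im,u,v):
    f=K(im); x=(u-im['cx'])/f; y=(v-im['cy'])/f
    k=im['k1']; rd=np.hypot(x,y); r=rd
    for _ in range(50): r=rd/(1+k*r*r)
    s=r/rd if rd>0 else 1
    d=np.array([x*s,-y*s,-1.])
    R=np.array(im['rotation'],float)
    if R.shape!=(3,3): R=cv2.Rodrigues(R)[0]
    return np.array(im['xyz'],float),R@d
def onz(im,u,v,z):
    o,d=ray(im,u,v); return o+d*(z-o[2])/d[2]
def proj(im,p):
    R=np.array(im['rotation'],float)
    if R.shape!=(3,3): R=cv2.Rodrigues(R)[0]
    c=R.T@(np.array(p,float)-im['xyz']); x=c[0]/-c[2]; y=-c[1]/-c[2]
    s=1+im['k1']*(x*x+y*y); f=K(im)
    return im['cx']+f*x*s, im['cy']+f*y*s
def tri(a,b):
    (o1,d1),(o2,d2)=a,b
    d1=d1/np.linalg.norm(d1);d2=d2/np.linalg.norm(d2)
    t=np.linalg.lstsq(np.c_[d1,-d2],o2-o1,rcond=None)[0]
    p,q=o1+d1*t[0],o2+d2*t[1]
    return (p+q)/2,np.linalg.norm(p-q)
E
python3 - <<'E'
from h import *
import pickle
D={n:imaging.get_image(n) for n in("scene","side","wrist")}
pickle.dump(D,open('d0.pkl','wb'))
for n,i in D.items():
    cv2.imwrite(f'pics/{n}0.png',i['pixels']); print(n,{k:np.round(v,3).tolist() for k,v in i.items() if k!='pixels'})
o=ctrl.get_obs(); print(o)
E
```

```text
scene {'fov_y': 54.732, 'cx': 254.844, 'cy': 194.037, 'k1': -0.011, 'xyz': [984.25, 395.73, 812.64], 'rotation': [0.339, 0.893, 2.332]}
side {'fov_y': 54.435, 'cx': 254.248, 'cy': 188.71, 'k1': -0.116, 'xyz': [46.005, -625.689, 682.545], 'rotation': [0.916, -0.377, -0.711]}
wrist {'fov_y': 71.047, 'cx': 257.204, 'cy': 194.521, 'k1': 0.012, 'xyz': [154.687, 608.329, 384.026], 'rotation': [-0.236, -0.161, 1.197]}
{'t': 0.15, 'qpos': array([ 1.18702267e+00,  4.23617950e-01,  1.63051956e+00, -3.01607062e-05,
        1.08861260e+00, -1.90091409e-02]), 'qvel': array([-1.33283650e-03, -1.87871346e-03, -1.58263587e-03, -1.28055372e-03,
       -3.22924198e-04,  6.60817204e-06]), 'joint_torque': array([-6.91073619e-04, -5.44983780e+01, -2.73919058e+01,  6.43932587e-02,
        2.04627297e-02, -6.51267806e-05]), 'ee_pos': array([222.77984388, 583.47538932, 222.10783297]), 'orientation': array([-5.69740589e-01, -3.08928901e+00,  1.78966609e-03]), 'ft_force': array([-0.45522809,  0.61511505, -0.24286375]), 'moment': array([ 0.02903039, -0.01879831,  0.03240774]), 'width': 87.70316301096902}
```

View pics/scene0.png

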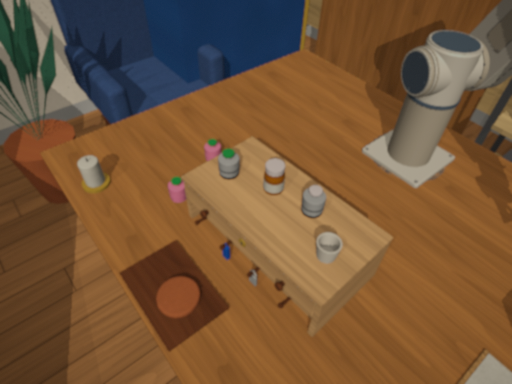

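View pics/side0.png

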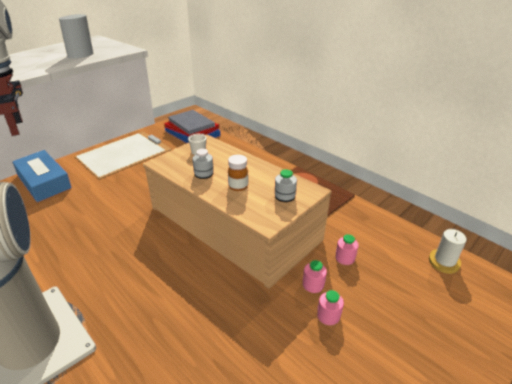

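View pics/wrist0.png

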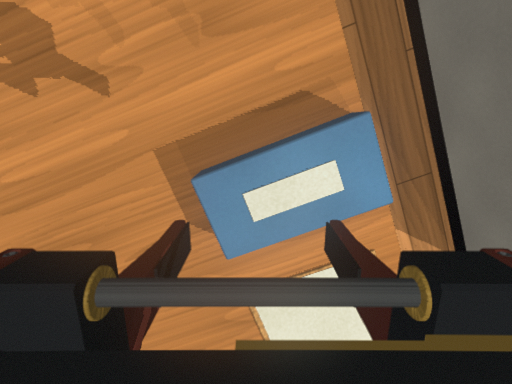

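The chrome body with a green cap stands on the case top, at scene (229,163) and side (286,185). Things it could be mistaken for:
- Pink bodies with green caps on the table: scene (213,149), (177,189); side (347,250), (315,275), (331,306).
- The white-capped chrome clicker: scene (313,200), side (203,164).

I'll measure the chrome one with the green cap and check it in a close crop.

```bash
python3 - <<'E'
from h import *
import pickle
D=pickle.load(open('d0.pkl','rb'))
rois={'scene':(205,140,50,50),'side':(262,160,50,50)}
C={};crops=[]
for n,(x,y,w,h) in rois.items():
    i=D[n]; hsv=cv2.cvtColor(i['pixels'],cv2.COLOR_BGR2HSV)
    m=cv2.inRange(hsv,(45,120,40),(90,255,255))
    k,l,s,c=cv2.connectedComponentsWithStats(m)
    for j in range(1,k):
        if s[j,4]>15: print(n,s[j].tolist(),c[j].round(1), onz(i,*c[j],226).round(1))
    crops.append(cv2.resize(i['pixels'][y:y+h,x:x+w],(380,380),interpolation=cv2.INTER_NEAREST))
cv2.imwrite('pics/crop0.png',np.hstack(crops))
# brightest top-face subset: print v values
E
```

```text
scene [0, 0, 38, 79, 1581] [19.5 39.9] [  830.2 -1050.5   226. ]
scene [42, 39, 12, 51, 324] [48.  65.7] [ 810.9 -819.   226. ]
scene [0, 62, 10, 27, 97] [ 3.4 74.3] [ 932.5 -848.   226. ]
scene [208, 139, 8, 6, 38] [211.8 141.6] [ 616.3 -213.3  226. ]
scene [223, 149, 11, 8, 77] [227.9 152.5] [ 608.5 -156.9  226. ]
scene [172, 177, 9, 7, 51] [176.  180.1] [ 752.9 -152.2  226. ]
side [281, 170, 12, 8, 70] [286.3 173.2] [ 608.2 -159.3  226. ]
side [344, 235, 11, 8, 68] [348.6 238.3] [ 523.1 -386.9  226. ]
side [311, 260, 12, 10, 88] [316.  264.8] [ 428.1 -385.6  226. ]
side [327, 290, 12, 12, 113] [332.2 295.7] [ 394.  -444.2  226. ]
```

View pics/crop0.png

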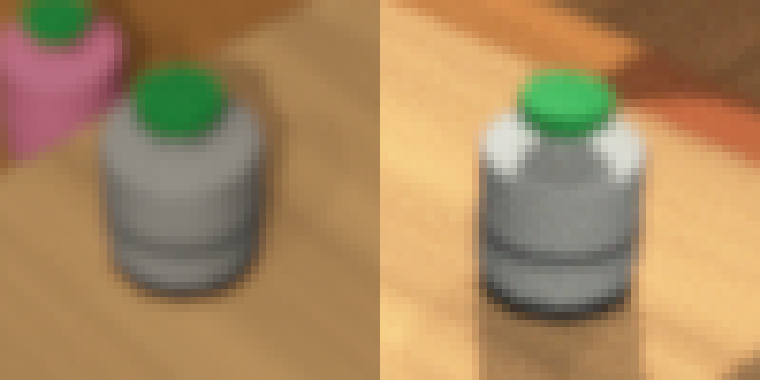

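The crop shows the chrome body with the green cap in both views. They agree to about 2 mm on (608,-158) at z=226, which is right for 160+68. Next I'll rise, close the fingers and travel.

```bash
python3 -m pendant '[{"turn":[0,0,0],"dp":[0,0,0.05],"claw":0},{"turn":[0,0,0],"dp":[0,0,0.1],"claw":0},{"turn":[0,0,0],"dp":[0.023,-0.044,0.11],"claw":0},{"turn":[0,0,0],"dp":[0.046,-0.088,0.11],"claw":0},{"turn":[0,0,0],"dp":[0.069,-0.132,0.11],"claw":0},{"turn":[0,0,0],"dp":[0.092,-0.176,0.11],"claw":0},{"turn":[0,0,0],"dp":[0.115,-0.220,0.11],"claw":0},{"turn":[0,0,0],"dp":[0.138,-0.264,0.11],"claw":0}]'
```

```text
t: 0.95
ee_pos: [361.3, 318.0, 332.6]
orientation: [0.569, 3.089, 0.0]
ft_force: [0.8, 0.4, 0.1]
width: 27.0
```

```bash
python3 -m pendant '[{"turn":[0,0,0],"dp":[0.022,-0.043,0],"claw":0},{"turn":[0,0,0],"dp":[0.044,-0.086,0],"claw":0},{"turn":[0,0,0],"dp":[0.066,-0.129,0],"claw":0},{"turn":[0,0,0],"dp":[0.088,-0.172,0],"claw":0},{"turn":[0,0,0],"dp":[0.110,-0.215,0],"claw":0},{"turn":[0,0,0],"dp":[0.132,-0.258,0],"claw":0},{"turn":[0,0,0],"dp":[0.154,-0.301,0],"claw":0},{"turn":[0,0,0],"dp":[0.176,-0.344,0],"claw":0}]'
python3 -m pendant '[{"turn":[0,0,0],"dp":[0.022,-0.043,0],"claw":0},{"turn":[0,0,0],"dp":[0.044,-0.086,0],"claw":0},{"turn":[0,0,0],"dp":[0.066,-0.120,0],"claw":0},{"turn":[0,0,0],"dp":[0.070,-0.132,0],"claw":0},{"turn":[0,0,0],"dp":[0.070,-0.132,0],"claw":0},{"turn":[0,0,0],"dp":[0.070,-0.132,0],"claw":0}]'
python3 - <<'E'
from h import *
import pickle
D={n:imaging.get_image(n) for n in("scene","side","wrist")}
pickle.dump(D,open('d1.pkl','wb'))
cv2.imwrite('pics/w1.png',D['wrist']['pixels'])
cv2.imwrite('pics/s1.png',D['side']['pixels'])
o=ctrl.get_obs(); print(o['t'],o['ee_pos'],o['ft_force'],o['width'],o['qpos'])
R={}
for n,i in D.items():
    m=cv2.inRange(cv2.cvtColor(i['pixels'],cv2.COLOR_BGR2HSV),(45,120,40),(90,255,255))
    k,l,s,c=cv2.connectedComponentsWithStats(m)
    for j in range(1,k):
        if s[j,4]>25:
            p=onz(i,*c[j],226)
            print(n,s[j].tolist(),c[j].round(1),p.round(1))
E
```

```text
t: 1.75
ee_pos: [537.3, -26.1, 332.6]
orientation: [-0.57, -3.089, -0.0]
ft_force: [1.0, 0.4, 0.9]
width: 0.6
t: 2.35
ee_pos: [606.2, -155.2, 332.2]
orientation: [-0.57, -3.088, -0.001]
ft_force: [-0.0, 0.2, -0.8]
width: 0.2
2.5 [ 606.43200787 -154.61412918  332.94029719] [ 0.82272396 -0.20857871  0.10628133] 0.6162802561835088 [-2.68756572e-01  3.23388779e-01  1.51672822e+00  2.13938334e-04
  1.30155560e+00 -1.47638281e+00]
scene [0, 0, 37, 79, 1571] [19.4 39.8] [  830.3 -1050.8   226. ]
scene [42, 38, 12, 52, 316] [48. 66.] [ 811.4 -817.6  226. ]
scene [0, 62, 9, 26, 94] [ 3.3 74.3] [ 932.6 -848.2  226. ]
scene [208, 139, 9, 6, 39] [211.9 141.6] [ 616.1 -213.2  226. ]
scene [223, 149, 11, 9, 78] [227.9 152.5] [ 608.6 -156.8  226. ]
scene [172, 177, 9, 7, 51] [176.  180.1] [ 752.9 -152.2  226. ]
side [281, 170, 12, 8, 70] [286.3 173.2] [ 608.2 -159.3  226. ]
side [344, 235, 11, 8, 68] [348.6 238.3] [ 523.1 -386.9  226. ]
side [311, 260, 11, 10, 90] [315.9 264.8] [ 428.  -385.5  226. ]
side [327, 290, 12, 12, 112] [332.2 295.6] [ 394.1 -444.2  226. ]
wrist [96, 156, 19, 18, 260] [104.9 164.6] [ 523.7 -287.8  226. ]
wrist [154, 166, 18, 17, 227] [162.6 173.7] [ 552.6 -238.2  226. ]
wrist [242, 183, 26, 27, 551] [254.6 195.9] [ 607.6 -159.4  226. ]
wrist [187, 235, 16, 16, 188] [194.2 242.3] [ 633.1 -239.7  226. ]
```

View pics/w1.png

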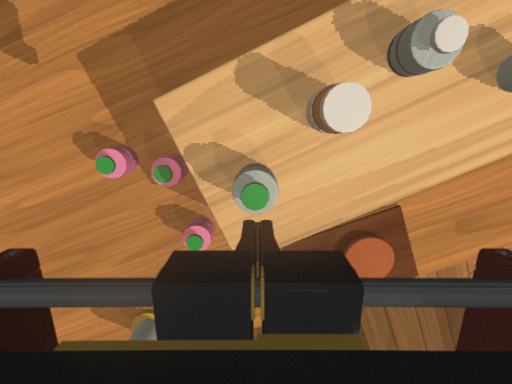

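View pics/s1.png

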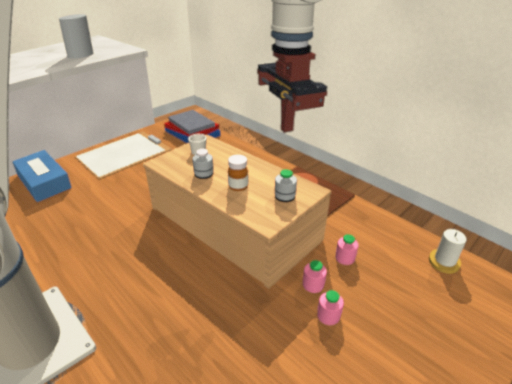

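Wrist view: the target cap is at (255,196), which gives (607.6,-159.4). The closed fingers are just short of it and the jar is well to the side. All three views agree to within 2.5 mm, so I'll centre on (608,-159) and descend to about 7 mm above the cap.

```bash
python3 -m pendant '[{"turn":[0,0,0],"dp":[0.001,-0.003,-0.02],"claw":0},{"turn":[0,0,0],"dp":[0.001,-0.003,-0.045],"claw":0},{"turn":[0,0,0],"dp":[0.001,-0.003,-0.07],"claw":0},{"turn":[0,0,0],"dp":[0.001,-0.003,-0.085],"claw":0},{"turn":[0,0,0],"dp":[0.001,-0.003,-0.092],"claw":0},{"turn":[0,0,0],"dp":[0.001,-0.003,-0.097],"claw":0},{"turn":[0,0,0],"dp":[0.001,-0.003,-0.097],"claw":0},{"turn":[0,0,0],"dp":[0.001,-0.003,-0.097],"claw":0}]'
python3 - <<'E'
from h import *
D={n:imaging.get_image(n) for n in("scene","side","wrist")}
o=ctrl.get_obs(); print(o['t'],o['ee_pos'],o['ft_force'])
t=o['ee_pos']
out=[]
for n,i in D.items():
    u,v=map(int,proj(i,t)); r=60 if n=='wrist' else 30
    print(n,u,v); u=min(max(u,r),512-r);v=min(max(v,r),384-r)
    out.append(cv2.resize(i['pixels'][v-r:v+r,u-r:u+r],(266,266),interpolation=cv2.INTER_NEAREST))
cv2.imwrite('pics/c2.png',np.hstack(out))
E
```

```text
t: 3.3
ee_pos: [608.5, -159.2, 236.6]
orientation: [0.57, 3.088, -0.0]
ft_force: [0.1, 0.4, 0.5]
width: 0.3
3.45 [ 608.36790549 -159.31018384  236.52224577] [ 1.04870458 -0.06901652  0.54119498]
scene 227 148
side 286 169
wrist 259 235
```

View pics/c2.png

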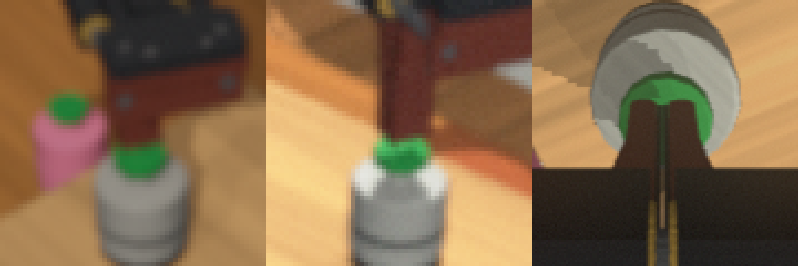

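The crops show the fingertips centred over the green cap in scene, side and wrist (about (259,235)). I'll approach slowly and watch the force.

```bash
python3 -m pendant '[{"turn":[0,0,0],"dp":[0,0,-0.002],"claw":0},{"turn":[0,0,0],"dp":[0,0,-0.004],"claw":0},{"turn":[0,0,0],"dp":[0,0,-0.006],"claw":0},{"turn":[0,0,0],"dp":[0,0,-0.008],"claw":0},{"turn":[0,0,0],"dp":[0,0,-0.009],"claw":0},{"turn":[0,0,0],"dp":[0,0,-0.010],"claw":0},{"turn":[0,0,0],"dp":[0,0,-0.010],"claw":0}]'
python3 -m pendant '[{"turn":[0,0,0],"dp":[0,0,-0.001],"claw":0},{"turn":[0,0,0],"dp":[0,0,-0.002],"claw":0},{"turn":[0,0,0],"dp":[0,0,-0.002],"claw":0}]'
```

```text
t: 4.15
ee_pos: [607.9, -159.1, 225.7]
orientation: [-0.57, -3.089, 0.0]
ft_force: [-2.1, 0.2, 2.5]
width: 0.2
t: 4.45
ee_pos: [607.9, -159.1, 223.6]
orientation: [-0.57, -3.089, 0.0]
ft_force: [-0.9, 0.8, 2.8]
width: 0.6
```

Force rises with depth as the spring should: about 2.5 N at 2.3 mm and 2.8 N at 4.4 mm. Press on to about 9 mm, then hold.

```bash
python3 -m pendant '[{"turn":[0,0,0],"dp":[0,0,-0.0015],"claw":0},{"turn":[0,0,0],"dp":[0,0,-0.003],"claw":0},{"turn":[0,0,0],"dp":[0,0,-0.0045],"claw":0},{"turn":[0,0,0],"dp":[0,0,-0.0045],"claw":0},{"turn":[0,0,0],"dp":[0,0,-0.0045],"claw":0},{"turn":[0,0,0],"dp":[0,0,-0.0045],"claw":0}]'
python3 - <<'E'
from h import *
i=imaging.get_image("side"); cv2.imwrite('pics/side3.png',cv2.resize(i['pixels'][140:220,245:325],(480,480),interpolation=cv2.INTER_NEAREST))
o=ctrl.get_obs(); print(o['t'],o['ee_pos'],o['ft_force'])
E
```

```text
t: 5.05
ee_pos: [608.0, -159.1, 219.2]
orientation: [0.57, 3.089, -0.0]
ft_force: [-0.9, 0.1, 4.4]
width: 0.7
5.1 [ 607.95444482 -159.14286931  219.25086814] [-1.94548725 -0.08536612  4.56232549]
```

View pics/side3.png

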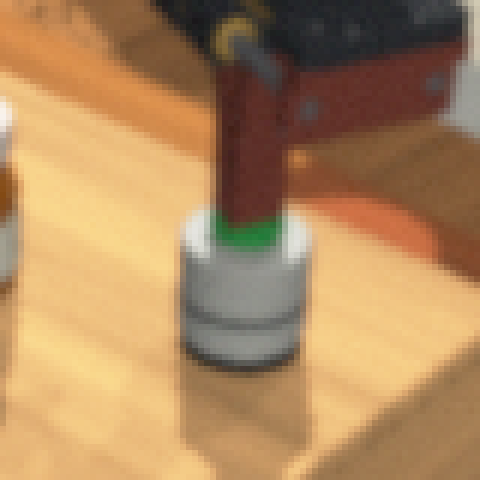

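The side crop shows the cap pressed into the standing clicker. At 4.5 N it is about 9–10 mm down, past the click and short of the stop. Hold to about 1 s, then rise smoothly.

```bash
python3 -m pendant '[{"turn":[0,0,0],"dp":[0,0,0],"claw":0},{"turn":[0,0,0],"dp":[0,0,0],"claw":0},{"turn":[0,0,0],"dp":[0,0,0],"claw":0},{"turn":[0,0,0],"dp":[0,0,0],"claw":0},{"turn":[0,0,0],"dp":[0,0,0],"claw":0},{"turn":[0,0,0],"dp":[0,0,0.004],"claw":0},{"turn":[0,0,0],"dp":[0,0,0.009],"claw":0},{"turn":[0,0,0],"dp":[0,0,0.016],"claw":0}]'
python3 -m pendant '[{"turn":[0,0,0],"dp":[0,0,0.02],"claw":0},{"turn":[0,0,0],"dp":[0,0,0.045],"claw":0},{"turn":[0,0,0],"dp":[0,0,0.075],"claw":0},{"turn":[0,0,0],"dp":[0,0,0.105],"claw":0},{"turn":[0,0,0],"dp":[0,0,0.125],"claw":0},{"turn":[0,0,0],"dp":[0,0,0.135],"claw":0},{"turn":[0,0,0],"dp":[0,0,0.135],"claw":0},{"turn":[0,0,0],"dp":[0,0,0.135],"claw":0}]'
python3 - <<'E'
from h import *
import pickle
A=pickle.load(open('d1.pkl','rb'))
out=[]
for n in("scene","side","wrist"):
    i=imaging.get_image(n)
    m=cv2.inRange(cv2.cvtColor(i['pixels'],cv2.COLOR_BGR2HSV),(45,120,40),(90,255,255))
    k,l,s,c=cv2.connectedComponentsWithStats(m)
    for j in range(1,k):
        if s[j,4]>25:
            p=onz(i,*c[j],226)
            if abs(p[0]-608)<30 and abs(p[1]+159)<30: print(n,s[j].tolist(),c[j].round(1),p.round(1))
    out.append(cv2.resize(i['pixels'],(266,200),interpolation=cv2.INTER_AREA))
    if n!='wrist':
        d=cv2.absdiff(i['pixels'],A[n]['pixels']).max(2)>40
        ys,xs=np.where(d); print('changed',xs.size,xs.min() if xs.size else 0,xs.max() if xs.size else 0,ys.min() if xs.size else 0,ys.max() if xs.size else 0)
cv2.imwrite('pics/end.png',np.hstack(out))
o=ctrl.get_obs(); print(o['t'],o['ee_pos'],o['ft_force'])
E
```

```text
t: 5.9
ee_pos: [607.8, -159.0, 235.1]
orientation: [-0.57, -3.089, -0.0]
ft_force: [-1.3, -0.2, -0.3]
width: 0.9
t: 6.7
ee_pos: [607.5, -159.0, 369.1]
orientation: [-0.57, -3.088, -0.0]
ft_force: [0.3, 0.4, -1.3]
width: 0.3
scene [223, 149, 11, 9, 78] [227.9 152.5] [ 608.6 -156.8  226. ]
changed 2745 198 254 0 117
side [281, 170, 12, 8, 71] [286.2 173.1] [ 608.3 -159.1  226. ]
changed 4721 5 331 0 134
wrist [247, 174, 23, 24, 434] [258.  185.9] [ 607.8 -159.6  226. ]
6.85 [ 607.38908758 -158.96433697  368.60244001] [-0.51566953  0.3844866  -0.45752717]
```

View pics/end.png

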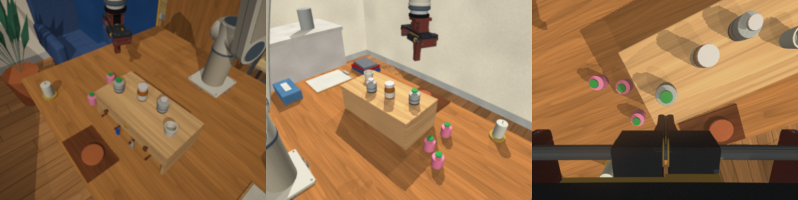

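The cap is back up at the same pixels in scene (228,152.5) and side (286,173). Nothing but the arm changed in those two views, and the tool is 140 mm above the cap.

```bash
python3 -c "from workcell import ctrl; print(ctrl.close_job())"
```

```text
the job is handed in; nothing more can be done
None
```

I pressed the green cap on the chrome clicker straight down with the closed fingertips and handed the job in at about 6.9 s. No verdict was reported.

- **Press:** the fingertips took the cap about 9 mm down, past the 6 mm click point and short of the 12 mm stop. The highest force I read was 4.6 N, against the 20 N limit; I had readings only at the end of each move, not throughout. The click itself can't be sensed directly, so I infer it from the depth and force.
- **Hold and release:** I kept the cap down for about a second, let it spring back, then withdrew to 140 mm above it.
- **Last checks:** the cap is back up, and its position is the same as before to within 0.2 mm in the scene and side views. Nothing but the arm changed in those two pictures. The wrist force reading was near zero.
- **Disagreement:** the three cameras differed by up to about 2.5 mm in y on where the cap was. That was small enough to press it near its centre, and no check failed.

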